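Put the sockets back on their tray in order of size

TASK

Put the four loose sockets back on the socket tray, mouth up and one centred on each free seat, so that the whole row runs in order of size from the smallest socket to the largest. The smallest and the largest already stand at the two ends of the tray: leave those two standing where they are.

Things in the scene. Friction and masses are not known exactly. Their poses are not given: they have to be found in the camera images.
- socket_22: loose bright steel hexagon socket standing on the bench, its 13 mm hexagon mouth up: outer diameter 22 mm over its upper 26 mm, straight-sided, 38 mm tall, under 0.4 kg. Origin: centre of its underside; z up along its axis. Round, so it can be pinched near its top from any side.
- socket_29: loose bright steel hexagon socket standing on the bench, its 21 mm hexagon mouth up: outer diameter 29 mm over its upper 26 mm, the lowest 11 mm only 26 mm wide, 40 mm tall, under 0.4 kg. Origin: centre of its underside; z up along its axis. Round, so it can be pinched near its top from any side.
- socket_37: loose bright steel hexagon socket standing on the bench, its 27 mm hexagon mouth up: outer diameter 37 mm over its upper 26 mm, the lowest 17 mm only 30 mm wide, 46 mm tall, under 0.4 kg. Origin: centre of its underside; z up along its axis. Round, so it can be pinched near its top from any side.
- socket_44: loose bright steel hexagon socket standing on the bench, its 32 mm hexagon mouth up: outer diameter 44 mm over its upper 26 mm, the lowest 21 mm only 34 mm wide, 50 mm tall, under 0.4 kg. Origin: centre of its underside; z up along its axis. Round, so it can be pinched near its top from any side.
- seat_a: one of four free seats of the tray: a flat grey disc 42 mm in diameter with a dark dot in its middle, flush with the tray's floor. Origin: the disc's centre on that floor, 6 mm above the bench; z up, x along the row (either way). The four look alike; their names say nothing of their order along the row.
- seat_b: one of four free seats of the tray: a flat grey disc 42 mm in diameter with a dark dot in its middle, flush with the tray's floor. Origin: the disc's centre on that floor, 6 mm above the bench; z up, x along the row (either way). The four look alike; their names say nothing of their order along the row.
- seat_c: one of four free seats of the tray: a flat grey disc 42 mm in diameter with a dark dot in its middle, flush with the tray's floor. Origin: the disc's centre on that floor, 6 mm above the bench; z up, x along the row (either way). The four look alike; their names say nothing of their order along the row.
- seat_d: one of four free seats of the tray: a flat grey disc 42 mm in diameter with a dark dot in its middle, flush with the tray's floor. Origin: the disc's centre on that floor, 6 mm above the bench; z up, x along the row (either way). The four look alike; their names say nothing of their order along the row.
- end_small: smallest socket of the set, loose, already standing at one end of the tray (either end): steel, 16 mm in diameter over its upper 26 mm, 22 mm at the foot, 38 mm tall, origin at the centre of its underside. The tray: black plastic, fixed, 376 by 72 mm, floor 6 mm above the bench, rim 10 mm above the bench; six seats in a straight row 60 mm apart, the four free ones between the ends.
- end_large: largest socket of the set, loose, already standing at the other end of the tray: steel, 50 mm in diameter over its upper 26 mm, 38 mm at the foot, 54 mm tall, origin at the centre of its underside. A ratchet handle and a spanner lie flat on the bench beyond the tray (under 40 mm high), another spanner and a rubber ring far out to the sides: not needed.

How it is judged:
At the end, for the whole second after the job is handed in: The 22, 29, 37 and 44 mm sockets stand upright (0.1 rad), mouth up and at rest on the first to fourth free seat counted from the smallest socket, each within 12 mm of the seat's centre; the smallest and largest sockets stand upright within 15 mm of where they were ((horizontal distance between socket_22 and seat_a below 0.012 m or horizontal distance between socket_22 and seat_b below 0.012 m or horizontal distance between socket_22 and seat_c below 0.012 m or horizontal distance between socket_22 and seat_d below 0.012 m) and horizontal distance between socket_22 and end_small between 0.03 and 0.09 m and angle between each of socket_22, socket_29, socket_37, socket_44, end_small, end_large's own z axis and vertical below 0.1 rad and height (world z) of socket_22 between 0.003 and 0.01 m and linear speed of each of socket_22, socket_29, socket_37, socket_44, end_small, end_large below 0.02 m/s and (horizontal distance between socket_29 and seat_a below 0.012 m or horizontal distance between socket_29 and seat_b below 0.012 m or horizontal distance between socket_29 and seat_c below 0.012 m or horizontal distance between socket_29 and seat_d below 0.012 m) and horizontal distance between socket_29 and end_small between 0.09 and 0.15 m and height (world z) of socket_29 between 0.003 and 0.01 m and (horizontal distance between socket_37 and seat_a below 0.012 m or horizontal distance between socket_37 and seat_b below 0.012 m or horizontal distance between socket_37 and seat_c below 0.012 m or horizontal distance between socket_37 and seat_d below 0.012 m) and horizontal distance between socket_37 and end_small between 0.15 and 0.21 m and height (world z) of socket_37 between 0.003 and 0.01 m and (horizontal distance between socket_44 and seat_a below 0.012 m or horizontal distance between socket_44 and seat_b below 0.012 m or horizontal distance between socket_44 and seat_c below 0.012 m or horizontal distance between socket_44 and seat_d below 0.012 m) and horizontal distance between socket_44 and end_small between 0.21 and 0.27 m and height (world z) of socket_44 between 0.003 and 0.01 m and distance of each of end_small, end_large from where it was at the start of the episode below 0.015 m); the robot touches nothing.
It fails at once if the smallest socket, already in its place, is knocked more than 15 mm away or tipped (distance of end_small from where it was at the start of the episode above 0.015 m or angle between end_small's own z axis and vertical above 0.35 rad).
It fails at once if the largest socket, already in its place, is knocked more than 15 mm away or tipped (distance of end_large from where it was at the start of the episode above 0.015 m or angle between end_large's own z axis and vertical above 0.35 rad).
It also fails if it takes over 96 s, if anything falls off the work surface, if the arm or the gripper's body presses on something with over 40 N, if the wrist force passes 120 N, or if a joint passes its speed limit or range.

ROBOT

A 6-joint arm with a two-finger parallel gripper is mounted at the origin on the work surface. World frame = base frame: x ahead of the robot, y to its left, z up, the work surface at z = 0. Lengths are in m, angles in rad, forces in N, time in s.
With the tool pointing down it reaches from about 0.325 to 0.875 m from the base axis. Payload 4.4 kg.
Tool frame: the origin (TCP) lies on the centre line of the jaws, within the pads' length; the fingertips stand 22 mm ahead of it and the grasp point (between the pads) lies 3 mm ahead of it; y points along the fingers, z is the direction in which the jaws open and shut, and the axes are right-handed (so a half turn about y gives the same grasp; the last joint's range is limited). The gripper opens to 85 mm and grips with 20 to 120 N. Pads are 22 mm wide; open, the fingers measure 114 mm over their backs; the gripper's body (76 mm by 85 mm) begins 54 mm behind the grasp point. The pads swing forward as they close: fully open they stand 13 mm farther back than shut.
Start: joints at [1.119, 0.207, 1.542, -0, 1.393, -0.15], TCP at [0.17, 0.549, 0.253] pointing down, gripper open.
Joint ranges: [-2.73, 2.73], [-0.86, 2.22], [0.23, 2.46], [-1.11, 4.25], [0.08, 2.63], [-2.82, 2.82]. Speed limits (rad/s): [2.79, 2.79, 3.14, 3.14, 3.14, 3.14].

INTERFACE

Orientations are given as a unit quaternion [x, y, z, w].
In Python, from cell import robot gives the robot as it stands.
- The arm moves only by the tool servo_tool, never from a script. Its argument "targets" is a list of rows, each a list of 3 entries, a list of its own where there are three numbers: the turn, a rotation vector about the tool's x, y, z in degrees, then the shift along the tool's x, y, z in cm, then the opening in per cent of the stroke, from 0 (shut) to 100 (fully open). A call has 1 to 12 rows; each row shifts and turns the commanded pose from where the row before left it, along the tool's axes as they then stand; what a row does not reach is not made up. A row lasts 1/8 s, in which the tool goes at most 62.5 mm and 10.7 degrees, less where a joint would pass 70% of its speed; a pose out of reach is approached as far as the arm can. A call with a gripper value outside its range is refused whole. The fingers move at their own pace and stop on an object; "newtons" is the grip in N (left out, the last holds). Time passes only in rows, so rows that do not move let the fingers close. It gives the time, the measured TCP pose, the force and the opening at its end, in the units of the state.
- robot.state(): the state, without advancing time (a new reading comes with each control period).
- robot.snapshot(name): name is "side" or "top" or "wrist"; returns a dict with "pixels" (400x640x3 uint8, red, green, blue), "fov_y" (degrees; the focal length in pixels is half the picture's height over the tangent of half this angle, whatever the lens; pixels are square), "cx", "cy" (the principal point, pixels), "dist" ([k1, k2, p1, p2, k3] as OpenCV has them; the pictures are not rectified), "rvec" (rotation vector, rad) and "tvec" (3), from world to camera coordinates, as OpenCV has them. Camera axes: x right, y down, z forward; pixel columns grow to the right and rows downward; lengths in m; the calibration is good to about 2 mm. A picture is of the moment at which its call begins. There is no depth.
- robot.sign_off(): hands the job in, once; it reports no verdict.
The state is a dict: "time": time; "joint_positions": joint angles; "joint_vel": joint speeds; "joint_efforts": joint torques, N m; "position": TCP position; "tool_rot": TCP orientation; "contact_force": force on the tool from outside, world axes, zero at the start; "wrist_torque": the same for the moment, N m; "grip_width": finger opening in m.
Only numpy, scipy, OpenCV 4.12 (cv2) and the standard library are available. Lean on these libraries where they do the work, as an engineer would, in place of code of your own. Each camera call takes 0.05 s, during which the arm holds its last target. There are 200 camera calls.

## Working session

There is one attempt and no reset: what is moved stays moved. The work goes in short steps, Python scripts to look and compute and a tool call to move; the robot and the scene stay as the last step left them, time stands still between calls to the robot, and variables do not carry over. Pictures are saved under pics/ and viewed, about 12 in all and at most 16, crops included, and the job is handed in when it is done.

Besides the shell and the picture viewer there is one more tool, called after "Emit:" as name(argument=value, ...), one argument or row to a line, values as JSON. servo_tool: Moves the arm, as the interface text tells. Its arguments: {"type":"object","properties":{"targets":{"type":"array","items":{"type":"array"}},"newtons":{"type":"number"}},"required":["targets"]}

```bash
mkdir -p pics
cat > h.py <<'E'
import numpy as np, cv2
from cell import robot
from scipy.spatial.transform import Rotation as R
def snap(n,fn=None):
    s=robot.snapshot(n); im=cv2.cvtColor(np.asarray(s["pixels"],np.uint8),cv2.COLOR_RGB2BGR)
    if fn: cv2.imwrite("pics/"+fn,im)
    f=200/np.tan(np.radians(s["fov_y"])/2)
    s["K"]=np.array([[f,0,s["cx"]],[0,f,s["cy"]],[0,0,1.]]); s["im"]=im
    return s
def ray(s,uv,z):
    uv=np.array(uv,float).reshape(-1,1,2)
    p=cv2.undistortPoints(uv,s["K"],np.array(s["dist"],float)).reshape(-1,2)
    M=cv2.Rodrigues(np.array(s["rvec"],float))[0]; t=np.array(s["tvec"],float).ravel()
    c=-M.T@t; d=np.c_[p,np.ones(len(p))]@M
    return c+d*((z-c[2])/d[:,2])[:,None]
E
python3 - <<'E'
from h import *
a=snap("top","top0.png");b=snap("side","side0.png")
for s in(a,b):
    M=cv2.Rodrigues(np.array(s["rvec"],float))[0];print(-M.T@np.array(s["tvec"]).ravel(),s["K"][0,0],s["dist"])
st=robot.state();print(st);print(R.from_quat(st["tool_rot"]).as_matrix().round(3))
E
```

```text
[0.40992369 0.02138334 0.9136921 ] 384.2605843485027 [0.01596577 0.         0.         0.         0.        ]
[0.38322157 0.86416952 0.82722891] 463.09454829126315 [-0.01835566  0.          0.          0.          0.        ]
{'time': 0.1, 'joint_positions': array([ 1.11951894e+00,  2.07346822e-01,  1.54284490e+00,  3.86586606e-06,
        1.39349599e+00, -1.50526902e-01]), 'joint_vel': array([ 0.00050362, -0.00321562, -0.00390751,  0.00026536,  0.00092553,
        0.00089457]), 'joint_efforts': array([ 1.29424247e-03, -3.84094369e+01, -2.92549127e+01, -3.94495180e-05,
        4.92045918e-03,  9.34969819e-06]), 'position': array([0.17007388, 0.5485911 , 0.25221896]), 'tool_rot': array([ 0.69983365, -0.10615207,  0.10571043, -0.69841958]), 'contact_force': array([ 0.70646026, -0.00692934,  0.14355175]), 'wrist_torque': array([ 0.01442107,  0.01473143, -0.0080844 ]), 'grip_width': 0.08564097542204538}
[[ 0.955 -0.001  0.296]
 [-0.296 -0.002  0.955]
 [-0.    -1.    -0.002]]
```

View pics/top0.png

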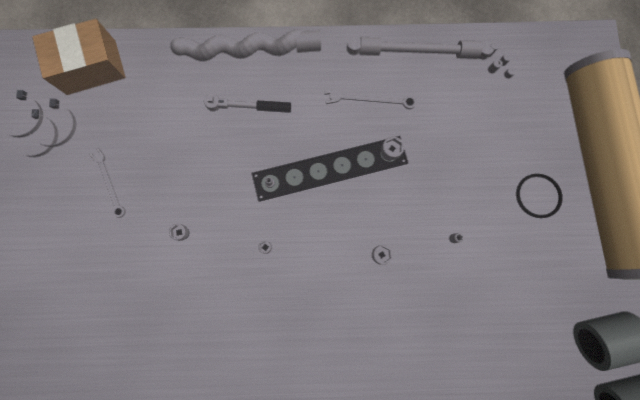

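View pics/side0.png

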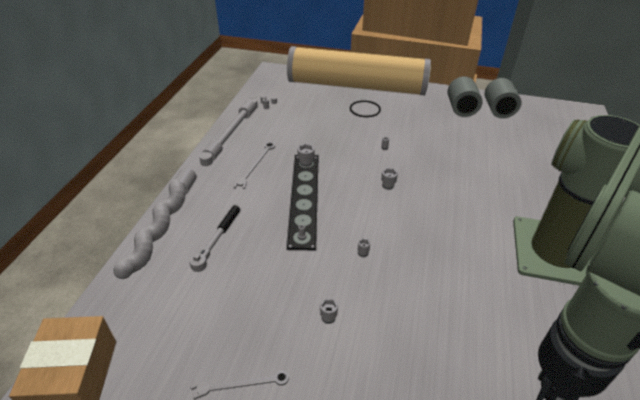

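The top view shows loose sockets at about (179,232), (265,247), (381,255) and (455,238). The tray's small end is at (269,183), its large end at (392,148), with free seats at (294,177) to (366,159). The side view agrees. I'll zoom in to measure.

Run:
```python
from h import *
a=snap("top");b=snap("side")
im=a["im"]
c=[cv2.resize(im[y-20:y+20,x-25:x+25],None,fx=8,fy=8,interpolation=cv2.INTER_CUBIC) for x,y in((179,232),(265,247),(381,255),(455,238))]
cv2.imwrite("pics/z1.png",np.vstack([np.hstack(c[:2]),np.hstack(c[2:])])[:600])
cv2.imwrite("pics/z2.png",cv2.resize(im[125:210,240:420],None,fx=4.4,fy=4.4,interpolation=cv2.INTER_CUBIC))
im=b["im"]
c=[cv2.resize(im[y-20:y+20,x-25:x+25],None,fx=8,fy=8,interpolation=cv2.INTER_CUBIC) for x,y in((329,311),(364,247),(389,178),(385,143))]
cv2.imwrite("pics/z3.png",np.vstack([np.hstack(c[:2]),np.hstack(c[2:])])[:600])
```

```text
(no output)
```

View pics/z1.png

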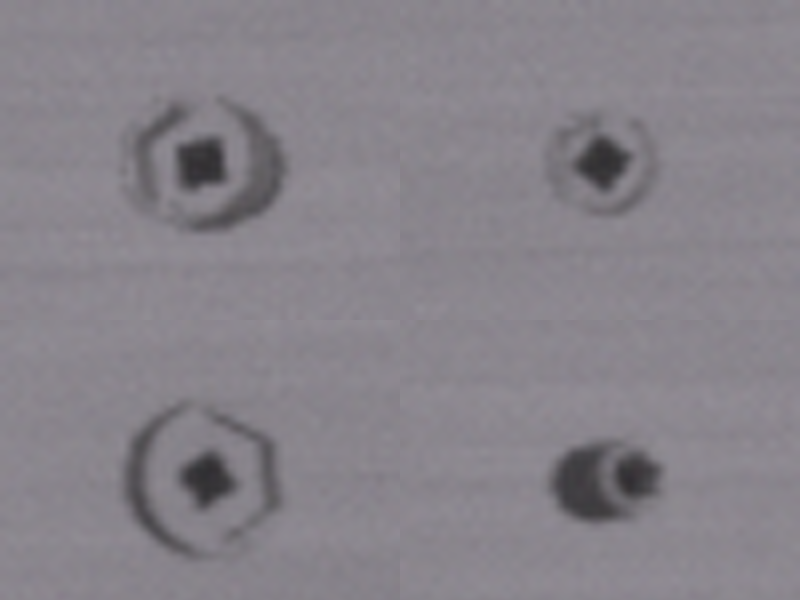

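View pics/z2.png

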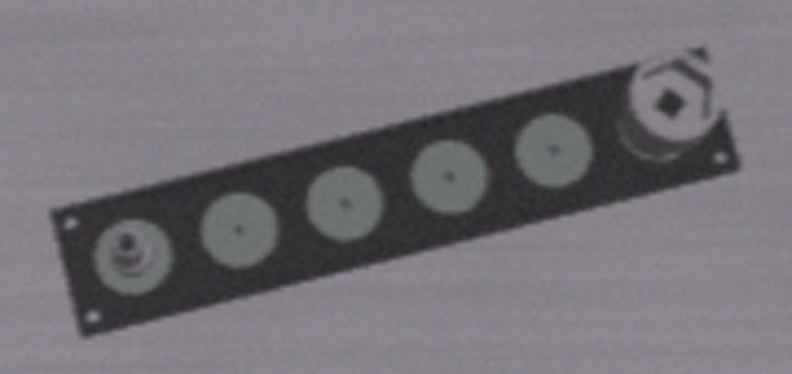

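View pics/z3.png

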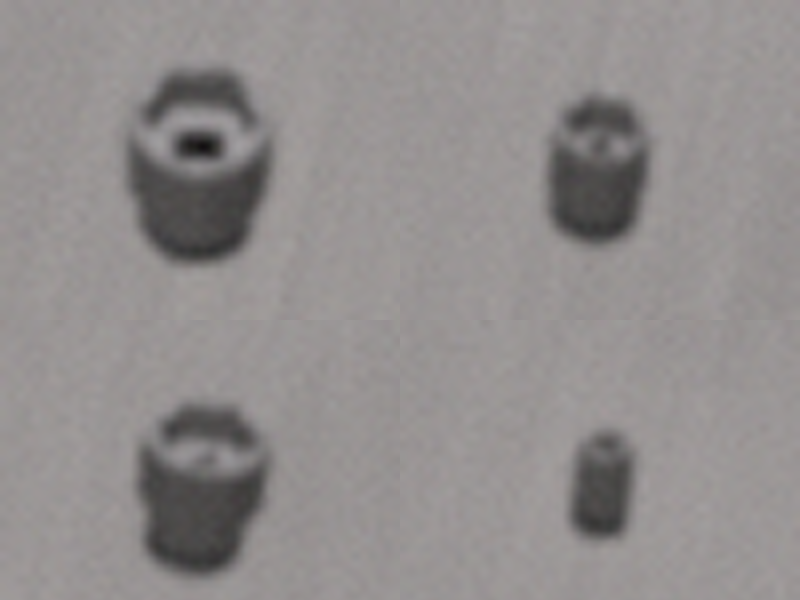

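Run:
```python
from h import *
a=snap("top");b=snap("side")
f=lambda x,y,k,ox,oy:((x+.5)/k-.5+ox,(y+.5)/k-.5+oy)
sd=[(329.1,306),(363.7,243),(389.6,173),(385.5,138.7)]; w=[17.7,12.5,16.2,7.5]; hh=[.046,.04,.05,.038]
for p,q,h in zip(sd,w,hh):
    l,c,r=ray(b,[(p[0]-q/2,p[1]),p,(p[0]+q/2,p[1])],h);print("side",c.round(4),"dia",np.linalg.norm(r-l).round(4))
tp=[f(200,163,8,154,212),f(603-400,163,8,240,227),f(208,480-320,8,356,235)]
print("top drive hole, z~.02\n",ray(a,tp,.02).round(4))
d=[f(x,y,4.4,240,125) for x,y in((239,230),(345,204),(449,177),(553,150))]
s=ray(a,d,.006);print("seats",s.round(4));print(np.linalg.norm(np.diff(s,axis=0),axis=1))
e=(s[3]-s[0])/3;print(np.degrees(np.arctan2(e[1],e[0])),s[0]-e,s[3]+e)
```

```text
side [0.4921 0.3188 0.046 ] dia 0.0358
side [0.4546 0.1242 0.04  ] dia 0.0291
side [ 0.43   -0.1396  0.05  ] dia 0.0442
side [ 0.4647 -0.3188  0.038 ] dia 0.0228
top drive hole, z~.02
 [[ 0.4952  0.3206  0.02  ]
 [ 0.4555  0.1217  0.02  ]
 [ 0.4313 -0.1466  0.02  ]]
seats [[ 0.6228  0.0526  0.006 ]
 [ 0.6362 -0.0062  0.006 ]
 [ 0.6502 -0.0642  0.006 ]
 [ 0.6644 -0.1227  0.006 ]]
[0.06022885 0.05972971 0.06013758]
-76.66705814113092 [0.60899742 0.11098918 0.006     ] [ 0.67821572 -0.1810747   0.006     ]
```

Emit:
servo_tool(
  targets=[
    [[0,9.9,0],[0,0,0],100],
    [[0,9.9,0],[0,0,0],100],
    [[0,9.9,0],[0,0,0],100],
    [[0,9.9,0],[0,0,0],100],
    [[0,9.9,0],[0,0,0],100],
    [[0,10,0],[0,0,0],100],
  ],
)

```text
time: 1.05
position: [0.1704, 0.5491, 0.2532]
tool_rot: [0.553, -0.44, 0.441, -0.553]
contact_force: [0.6, -0.3, 0.4]
grip_width: 0.0853
```

```bash
cat >> h.py <<'E'
T=dict(s37=(.4936,.3197),s29=(.455,.123),s44=(.4306,-.143),s22=(.4647,-.3188),
 p22=(.6228,.0526),p29=(.6362,-.0062),p37=(.6502,-.0642),p44=(.6644,-.1227))
def go(x,y,z):
    st=robot.state(); M=R.from_quat(st["tool_rot"]).as_matrix()
    print("t",round(st["time"],2),"pos",st["position"].round(4),"jaw",np.degrees(np.arctan2(M[1,2],M[0,2])).round(2),"down",M[:,1].round(4),"w",round(st["grip_width"],4),"F",st["contact_force"].round(1))
    print("tool shift cm",(M.T@(np.array([x,y,z])-st["position"])*100).round(2))
E
python3 - <<'E'
from h import *
go(*T["s37"],.18)
E
```

```text
t 1.05 pos [0.1704 0.5491 0.2532] jaw 12.93 down [-1.e-04 -2.e-04 -1.e+00] w 0.0853 F [ 0.6 -0.3  0.4]
tool shift cm [29.59  7.32 26.37]
```

Emit:
servo_tool(
  targets=[
    [[0,0,0],[4.23,1.05,3.77],100],
    [[0,0,0],[4.23,1.05,3.77],100],
    [[0,0,0],[4.23,1.05,3.77],100],
    [[0,0,0],[4.23,1.05,3.77],100],
    [[0,0,0],[4.23,1.05,3.77],100],
    [[0,0,0],[4.23,1.05,3.77],100],
    [[0,0,0],[4.2,1.0,3.75],100],
    [[0,0,0],[0,0,0],100],
    [[0,0,0],[0,0,0],100],
  ],
)

```text
time: 2.17
position: [0.4946, 0.3218, 0.18]
tool_rot: [0.554, -0.439, 0.439, -0.554]
contact_force: [-1.1, -0.3, -0.2]
grip_width: 0.0854
```

Run:
```python
from h import *
go(*T["s37"],.04)
s=snap("wrist","w1.png")
v=R.from_rotvec(np.array(s["rvec"]).ravel()).as_matrix();P=lambda p:cv2.projectPoints(np.array([p],float),np.array(s["rvec"],float),np.array(s["tvec"],float),s["K"],np.array(s["dist"],float))[0].ravel().round(1)
print(P((*T["s37"],.046)),P((*T["s37"],0)))
```

```text
t 2.17 pos [0.4946 0.3218 0.18  ] jaw 13.22 down [-1.1e-03  2.0e-04 -1.0e+00] w 0.0854 F [-1.1 -0.3 -0.2]
tool shift cm [ 0.18 14.   -0.13]
[309.4 189.9] [309.7 173.6]
```

View pics/w1.png

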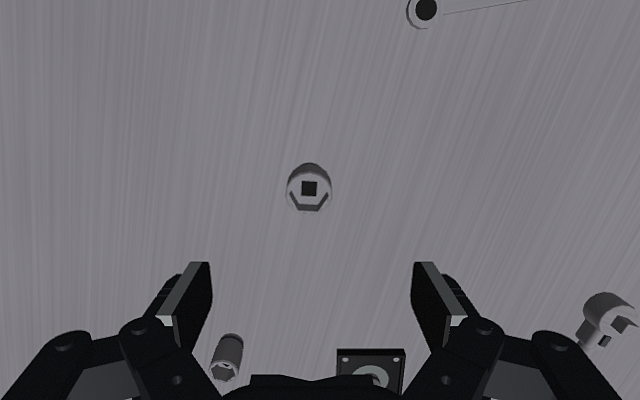

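The wrist view shows the 37 socket's rim at about (309,192), against a prediction of (309,190). That's within 2 mm, so I'll descend.

Emit:
servo_tool(
  targets=[
    [[0,0,0],[0.15,5,-0.13],100],
    [[0,0,0],[0,5,0],100],
    [[0,0,0],[0,3,0],100],
    [[0,0,0],[0,1.2,0],100],
    [[0,0,0],[0,0,0],100],
    [[0,0,0],[0,0,0],0],
    [[0,0,0],[0,0,0],0],
    [[0,0,0],[0,0,0],0],
    [[0,0,0],[0,0,0],0],
    [[0,0,0],[0,0,0],0],
  ],
  newtons=60,
)

```text
time: 3.48
position: [0.495, 0.3205, 0.0398]
tool_rot: [-0.554, 0.439, -0.439, 0.555]
contact_force: [-0.8, -0.2, 6.9]
grip_width: 0.0355
```

Run:
```python
from h import *
go(*T["p37"],.14)
```

```text
t 3.48 pos [0.495  0.3205 0.0398] jaw 13.26 down [ 0.0021  0.0011 -1.    ] w 0.0355 F [-0.8 -0.2  6.9]
tool shift cm [ 41.   -10.03   6.31]
```

Emit:
servo_tool(
  targets=[
    [[0,0,0],[0,-3,0],0],
    [[0,0,0],[0,-4,0],0],
    [[0,0,0],[2,-3,0.4],0],
    [[0,0,0],[5,0,0.8],0],
    [[0,0,0],[5.5,0,0.9],0],
    [[0,0,0],[5.5,0,0.9],0],
    [[0,0,0],[5.5,0,0.9],0],
    [[0,0,0],[5.5,0,0.9],0],
    [[0,0,0],[5,0,0.8],0],
    [[0,0,0],[4,0,0.5],0],
    [[0,0,0],[3,0,0.2],0],
    [[0,0,0],[0,0,0],0],
  ],
)

```text
time: 4.97
position: [0.6493, -0.0672, 0.1374]
tool_rot: [0.554, -0.44, 0.44, -0.553]
contact_force: [0.4, 0.6, -2.2]
grip_width: 0.0352
```

Run:
```python
from h import *
go(*T["p37"],.0455)
snap("wrist","w2.png")
```

```text
t 4.97 pos [ 0.6493 -0.0672  0.1374] jaw 13.05 down [-9.e-04 -3.e-04 -1.e+00] w 0.0352 F [ 0.4  0.6 -2.2]
tool shift cm [-0.27  9.19  0.16]
```

View pics/w2.png

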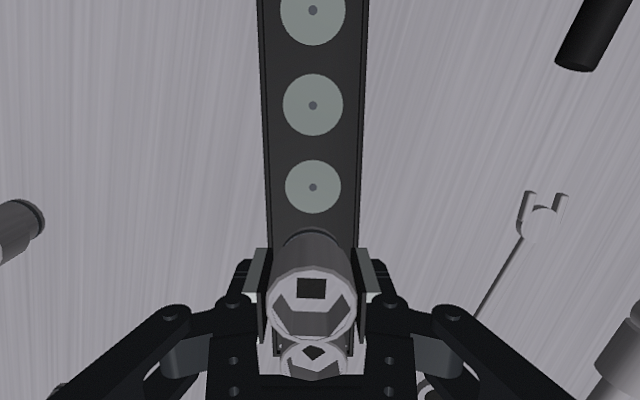

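Run:
```python
from h import *
s=snap("wrist")
print(ray(s,[(313,10),(313,105),(313,187)],.006).round(4))
print("held rim",ray(s,[(312,303)],robot.state()["position"][2]+.006).round(4))
```

```text
[[ 0.6222  0.0527  0.006 ]
 [ 0.6358 -0.0053  0.006 ]
 [ 0.6496 -0.0638  0.006 ]]
held rim [[ 0.6494 -0.0666  0.1433]]
```

Emit:
servo_tool(
  targets=[
    [[0,0,0],[-0.25,3,0.1],0],
    [[0,0,0],[0,3.5,0],0],
    [[0,0,0],[0,1.5,0],0],
    [[0,0,0],[0,0.6,0],0],
    [[0,0,0],[0,0.2,0],0],
    [[0,0,0],[0,0,0],0],
    [[0,0,0],[0,0,0],0],
  ],
)

```text
time: 5.95
position: [0.6507, -0.0622, 0.0516]
tool_rot: [-0.554, 0.438, -0.44, 0.555]
contact_force: [-1.0, 0.8, -2.0]
grip_width: 0.035
```

Run:
```python
from h import *
go(*T["p37"],.0455)
```

```text
t 5.95 pos [ 0.6507 -0.0622  0.0516] jaw 13.26 down [ 2.2e-03 -5.0e-04 -1.0e+00] w 0.035 F [-1.   0.8 -2. ]
tool shift cm [ 0.19  0.61 -0.1 ]
```

Emit:
servo_tool(
  targets=[
    [[0,0,0],[0.1,0.25,-0.05],0],
    [[0,0,0],[0,0.15,0],0],
    [[0,0,0],[0,0.1,0],0],
    [[0,0,0],[0,0,0],0],
  ],
)

```text
time: 6.45
position: [0.6495, -0.0632, 0.0459]
tool_rot: [0.555, -0.439, 0.439, -0.554]
contact_force: [-2.3, 0.1, 2.4]
grip_width: 0.0352
```

Emit:
servo_tool(
  targets=[
    [[0,0,0],[0,0.05,0],0],
    [[0,0,0],[0,0,0],60],
    [[0,0,0],[0,0,0],80],
    [[0,0,0],[0,0,0],80],
    [[0,0,0],[0,-2,0],80],
    [[0,0,0],[0,-4,0],80],
    [[0,0,0],[0,-4,0],80],
    [[0,0,0],[0,-2,0],100],
    [[0,0,0],[0,0,0],100],
  ],
)

```text
time: 7.58
position: [0.651, -0.0633, 0.1676]
tool_rot: [-0.554, 0.437, -0.441, 0.555]
contact_force: [0.5, 0.3, -1.0]
grip_width: 0.0851
```

Run:
```python
from h import *
go(*T["s29"],.17)
s=snap("top");cv2.imwrite("pics/t1.png",cv2.resize(s["im"][100:270,160:480],None,fx=2.5,fy=2.5,interpolation=cv2.INTER_CUBIC))
```

```text
t 7.58 pos [ 0.651  -0.0633  0.1676] jaw 13.27 down [ 0.0051 -0.0012 -1.    ] w 0.0851 F [ 0.5  0.3 -1. ]
tool shift cm [-22.63  -0.36 -14.8 ]
```

View pics/t1.png

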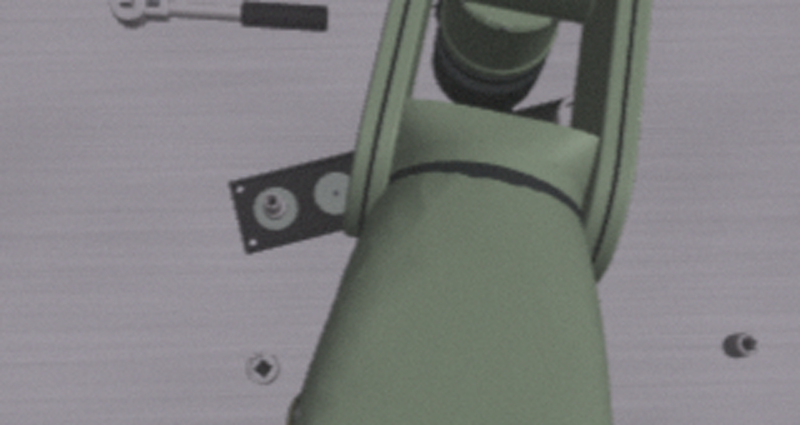

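The arm hides the placed socket in this view, but the 29 socket and the small end are undisturbed. Next I'll go to the 29.

Emit:
servo_tool(
  targets=[
    [[0,0,0],[-4.5,0,-2.95],100],
    [[0,0,0],[-4.5,0,-2.95],100],
    [[0,0,0],[-4.5,0,-2.95],100],
    [[0,0,0],[-4.5,0,-2.95],100],
    [[0,0,0],[-4.6,0,-3],100],
    [[0,0,0],[0,0,0],100],
    [[0,0,0],[0,0,0],100],
  ],
)

```text
time: 8.5
position: [0.4531, 0.1229, 0.1636]
tool_rot: [0.555, -0.439, 0.438, -0.554]
contact_force: [-0.3, -0.6, -0.0]
grip_width: 0.0852
```

Run:
```python
from h import *
go(*T["s29"],.033)
s=snap("wrist","w3.png")
print(cv2.projectPoints(np.array([(*T["s29"],.04)]),np.array(s["rvec"],float),np.array(s["tvec"],float),s["K"],np.array(s["dist"],float))[0].ravel())
```

```text
t 8.5 pos [0.4531 0.1229 0.1636] jaw 13.3 down [-1.9e-03 -6.0e-04 -1.0e+00] w 0.0852 F [-0.3 -0.6 -0. ]
tool shift cm [ 0.03 13.06  0.22]
[314.08895251 192.37585938]
```

View pics/w3.png

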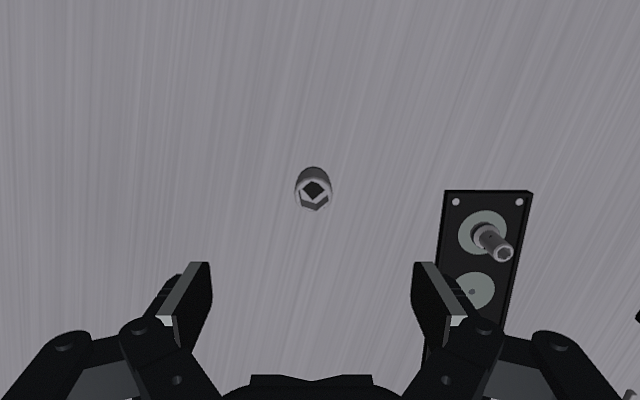

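The rim sits at (313,194) against a prediction of (314,192), so I can grasp it.

Emit:
servo_tool(
  targets=[
    [[0,0,0],[0,5,0.2],100],
    [[0,0,0],[0,4.5,0],100],
    [[0,0,0],[0,2.5,0],100],
    [[0,0,0],[0,1,0],100],
    [[0,0,0],[0,0,0],100],
    [[0,0,0],[0,0,0],0],
    [[0,0,0],[0,0,0],0],
    [[0,0,0],[0,0,0],0],
    [[0,0,0],[0,0,0],0],
    [[0,0,0],[0,0,0],0],
    [[0,0,0],[0,0,0],0],
  ],
)

```text
time: 9.93
position: [0.4564, 0.1236, 0.0358]
tool_rot: [-0.554, 0.438, -0.439, 0.555]
contact_force: [-1.6, 0.4, 5.5]
grip_width: 0.0273
```

Run:
```python
from h import *
go(*T["p29"],.14)
```

```text
t 9.93 pos [0.4564 0.1236 0.0358] jaw 13.27 down [ 1.7e-03  1.0e-04 -1.0e+00] w 0.0273 F [-1.6  0.4  5.5]
tool shift cm [ 16.76 -10.39  14.54]
```

Emit:
servo_tool(
  targets=[
    [[0,0,0],[0,-3,0],0],
    [[0,0,0],[0,-4,0],0],
    [[0,0,0],[0,-3,0],0],
    [[0,0,0],[3,0,2.6],0],
    [[0,0,0],[4,0,3.5],0],
    [[0,0,0],[4,0,3.5],0],
    [[0,0,0],[3.5,0,3],0],
    [[0,0,0],[2.25,0,1.95],0],
    [[0,0,0],[0,0,0],0],
    [[0,0,0],[0,0,0],0],
  ],
)

```text
time: 11.18
position: [0.6344, -0.0056, 0.1338]
tool_rot: [0.555, -0.44, 0.438, -0.554]
contact_force: [-0.1, 0.5, -0.7]
grip_width: 0.027
```

Run:
```python
from h import *
go(*T["p29"],.043)
```

```text
t 11.18 pos [ 0.6344 -0.0056  0.1338] jaw 13.27 down [-2.5e-03  7.0e-04 -1.0e+00] w 0.027 F [-0.1  0.5 -0.7]
tool shift cm [0.11 9.08 0.18]
```

Emit:
servo_tool(
  targets=[
    [[0,0,0],[0.1,3,0.15],0],
    [[0,0,0],[0,3.5,0],0],
    [[0,0,0],[0,1.5,0],0],
    [[0,0,0],[0,0.5,0],0],
    [[0,0,0],[0,0.2,0],0],
    [[0,0,0],[0,0,0],0],
    [[0,0,0],[0,0,0],0],
  ],
)

```text
time: 12.05
position: [0.6381, -0.007, 0.049]
tool_rot: [-0.554, 0.438, -0.44, 0.555]
contact_force: [0.1, 0.5, -1.7]
grip_width: 0.0273
```

Run:
```python
from h import *
go(*T["p29"],.042)
```

```text
t 12.05 pos [ 0.6381 -0.007   0.049 ] jaw 13.26 down [ 2.e-03 -3.e-04 -1.e+00] w 0.0273 F [ 0.1  0.5 -1.7]
tool shift cm [-0.12  0.7  -0.17]
```

Emit:
servo_tool(
  targets=[
    [[0,0,0],[-0.1,0.25,-0.1],0],
    [[0,0,0],[0,0.2,0],0],
    [[0,0,0],[0,0.1,0],0],
    [[0,0,0],[0,0.05,0],0],
    [[0,0,0],[0,0,0],0],
  ],
)

```text
time: 12.68
position: [0.6362, -0.0061, 0.0419]
tool_rot: [-0.554, 0.439, -0.439, 0.554]
contact_force: [-1.3, 0.3, -1.0]
grip_width: 0.0273
```

Emit:
servo_tool(
  targets=[
    [[0,0,0],[0,0.1,0],0],
    [[0,0,0],[0,0,0],0],
    [[0,0,0],[0,0,0],60],
    [[0,0,0],[0,0,0],80],
    [[0,0,0],[0,0,0],80],
    [[0,0,0],[0,-2,0],80],
    [[0,0,0],[0,-4,0],80],
    [[0,0,0],[0,-4,0],100],
    [[0,0,0],[0,-2.5,0],100],
    [[0,0,0],[0,0,0],100],
  ],
)

```text
time: 13.92
position: [0.6387, -0.0064, 0.1705]
tool_rot: [-0.553, 0.436, -0.441, 0.556]
contact_force: [0.4, -0.5, 0.3]
grip_width: 0.0855
```

Run:
```python
from h import *
go(*T["s44"],.17)
```

```text
t 13.93 pos [ 0.6387 -0.0064  0.1705] jaw 13.27 down [ 0.0084 -0.0012 -1.    ] w 0.0855 F [ 0.4 -0.5  0.3]
tool shift cm [  8.52  -0.11 -23.39]
```

Emit:
servo_tool(
  targets=[
    [[0,0,0],[1.7,0,-4.5],100],
    [[0,0,0],[1.7,0,-4.7],100],
    [[0,0,0],[1.7,0,-4.7],100],
    [[0,0,0],[1.7,0,-4.7],100],
    [[0,0,0],[1.7,0,-4.7],100],
    [[0,0,0],[0,0,0],100],
    [[0,0,0],[0,0,0],100],
  ],
)

```text
time: 14.8
position: [0.4289, -0.1421, 0.1654]
tool_rot: [-0.554, 0.439, -0.439, 0.554]
contact_force: [-0.1, -0.4, 0.5]
grip_width: 0.0854
```

Run:
```python
from h import *
go(*T["s44"],.042)
s=snap("wrist","w4.png")
print(cv2.projectPoints(np.array([(*T["s44"],.05)]),np.array(s["rvec"],float),np.array(s["tvec"],float),s["K"],np.array(s["dist"],float))[0].ravel())
```

```text
t 14.8 pos [ 0.4289 -0.1421  0.1654] jaw 13.23 down [-1.e-04  6.e-04 -1.e+00] w 0.0854 F [-0.1 -0.4  0.5]
tool shift cm [ 0.13 12.34  0.15]
[313.19706479 197.4276099 ]
```

View pics/w4.png

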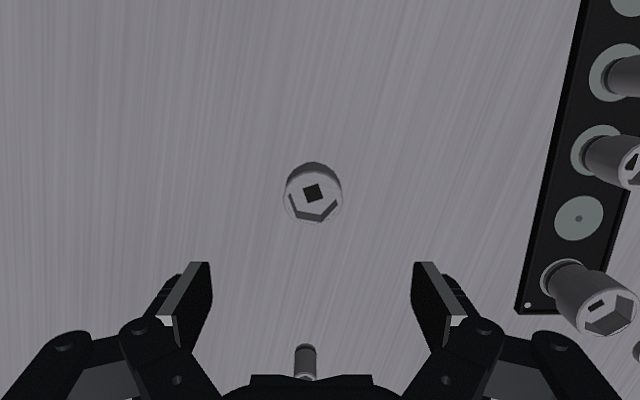

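The 44's rim is at (313,196), as predicted. The 29 and 37 sockets stand on their seats on the right side of the view, with the last free seat at (579,218).

Emit:
servo_tool(
  targets=[
    [[0,0,0],[0.1,5,0.15],100],
    [[0,0,0],[0,4,0],100],
    [[0,0,0],[0,2.3,0],100],
    [[0,0,0],[0,1,0],100],
    [[0,0,0],[0,0,0],100],
    [[0,0,0],[0,0,0],0],
    [[0,0,0],[0,0,0],0],
    [[0,0,0],[0,0,0],0],
    [[0,0,0],[0,0,0],0],
    [[0,0,0],[0,0,0],0],
  ],
)

```text
time: 16.1
position: [0.4315, -0.1435, 0.0441]
tool_rot: [-0.554, 0.438, -0.44, 0.555]
contact_force: [-1.0, -0.0, 6.1]
grip_width: 0.0425
```

Run:
```python
from h import *
go(*T["p44"],.15)
```

```text
t 16.1 pos [ 0.4315 -0.1435  0.0441] jaw 13.26 down [ 0.0021 -0.0012 -1.    ] w 0.0425 F [-1.  -0.   6.1]
tool shift cm [  3.34 -10.55  23.17]
```

Emit:
servo_tool(
  targets=[
    [[0,0,0],[0,-3,0],0],
    [[0,0,0],[0,-4,0],0],
    [[0,0,0],[0,-3.5,0],0],
    [[0,0,0],[0.5,0,3.5],0],
    [[0,0,0],[0.7,0,5],0],
    [[0,0,0],[0.7,0,5],0],
    [[0,0,0],[0.7,0,5],0],
    [[0,0,0],[0.7,0,4.5],0],
    [[0,0,0],[0,0,0],0],
    [[0,0,0],[0,0,0],0],
  ],
)

```text
time: 17.35
position: [0.6605, -0.1219, 0.1463]
tool_rot: [0.555, -0.44, 0.438, -0.554]
contact_force: [-0.2, 0.5, -2.9]
grip_width: 0.0423
```

Run:
```python
from h import *
go(*T["p44"],.051)
```

```text
t 17.35 pos [ 0.6605 -0.1219  0.1463] jaw 13.27 down [-3.4e-03  9.0e-04 -1.0e+00] w 0.0423 F [-0.2  0.5 -2.9]
tool shift cm [0.18 9.53 0.39]
```

Emit:
servo_tool(
  targets=[
    [[0,0,0],[0.15,3,0.2],0],
    [[0,0,0],[0,3.5,0],0],
    [[0,0,0],[0,1.8,0],0],
    [[0,0,0],[0,0.6,0],0],
    [[0,0,0],[0,0.2,0],0],
    [[0,0,0],[0,0,0],0],
    [[0,0,0],[0,0,0],0],
  ],
)

```text
time: 18.23
position: [0.6652, -0.1235, 0.0582]
tool_rot: [-0.554, 0.438, -0.44, 0.555]
contact_force: [-0.4, 0.0, -2.8]
grip_width: 0.0423
```

Run:
```python
from h import *
go(*T["p44"],.0495)
```

```text
t 18.23 pos [ 0.6652 -0.1235  0.0582] jaw 13.27 down [ 2.3e-03 -8.0e-04 -1.0e+00] w 0.0423 F [-0.4  0.  -2.8]
tool shift cm [-0.1   0.87 -0.06]
```

Emit:
servo_tool(
  targets=[
    [[0,0,0],[-0.05,0.3,0],0],
    [[0,0,0],[0,0.25,0],0],
    [[0,0,0],[0,0.2,0],0],
    [[0,0,0],[0,0.1,0],0],
    [[0,0,0],[0,0,0],0],
  ],
)

```text
time: 18.85
position: [0.6641, -0.1227, 0.0502]
tool_rot: [0.555, -0.439, 0.439, -0.554]
contact_force: [-4.4, 1.6, 6.3]
grip_width: 0.0425
```

In contact with the seat, so I'll release and lift.

Emit:
servo_tool(
  targets=[
    [[0,0,0],[0,0,0],65],
    [[0,0,0],[0,0,0],85],
    [[0,0,0],[0,0,0],85],
    [[0,0,0],[0,-2,0],85],
    [[0,0,0],[0,-4,0],85],
    [[0,0,0],[0,-4,0],100],
    [[0,0,0],[0,-2,0],100],
    [[0,0,0],[0,0,0],100],
  ],
)

```text
time: 19.85
position: [0.6656, -0.1232, 0.1712]
tool_rot: [-0.554, 0.437, -0.441, 0.555]
contact_force: [-0.3, 0.6, -0.3]
grip_width: 0.0852
```

Run:
```python
from h import *
go(*T["s22"],.17)
```

```text
t 19.85 pos [ 0.6656 -0.1232  0.1712] jaw 13.27 down [ 0.005  -0.0016 -1.    ] w 0.0852 F [-0.3  0.6 -0.3]
tool shift cm [ 14.43   0.05 -24.04]
```

Emit:
servo_tool(
  targets=[
    [[0,0,0],[2.8,0,-4.7],100],
    [[0,0,0],[2.9,0,-4.8],100],
    [[0,0,0],[2.9,0,-4.8],100],
    [[0,0,0],[2.9,0,-4.8],100],
    [[0,0,0],[2.9,0,-4.8],100],
    [[0,0,0],[0,0,0],100],
    [[0,0,0],[0,0,0],100],
  ],
)

```text
time: 20.72
position: [0.4639, -0.317, 0.1667]
tool_rot: [-0.554, 0.44, -0.438, 0.555]
contact_force: [0.5, -0.2, -0.5]
grip_width: 0.0854
```

Run:
```python
from h import *
go(*T["s22"],.031)
s=snap("wrist","w5.png")
print(cv2.projectPoints(np.array([(*T["s22"],.038)]),np.array(s["rvec"],float),np.array(s["tvec"],float),s["K"],np.array(s["dist"],float))[0].ravel())
```

```text
t 20.73 pos [ 0.4639 -0.317   0.1667] jaw 13.21 down [-0.0017  0.0025 -1.    ] w 0.0854 F [ 0.5 -0.2 -0.5]
tool shift cm [ 0.23 13.57  0.05]
[311.83076015 192.70543325]
```

View pics/w5.png

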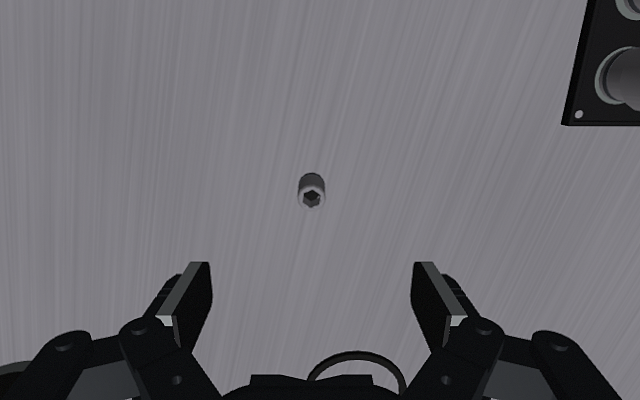

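The 22's rim is at (312,197), about 4 px (3 mm) further along tool +x than predicted. I'll correct for that.

Emit:
servo_tool(
  targets=[
    [[0,0,0],[0.5,5,0.05],100],
    [[0,0,0],[0,4.5,0],100],
    [[0,0,0],[0,2.8,0],100],
    [[0,0,0],[0,1,0],100],
    [[0,0,0],[0,0,0],100],
    [[0,0,0],[0,0,0],0],
    [[0,0,0],[0,0,0],0],
    [[0,0,0],[0,0,0],0],
    [[0,0,0],[0,0,0],0],
    [[0,0,0],[0,0,0],0],
    [[0,0,0],[0,0,0],0],
  ],
)

```text
time: 22.15
position: [0.4667, -0.3231, 0.0362]
tool_rot: [0.554, -0.438, 0.439, -0.554]
contact_force: [-0.5, 0.8, 5.1]
grip_width: 0.0202
```

Run:
```python
from h import *
go(*T["p22"],.15)
```

```text
t 22.15 pos [ 0.4667 -0.3231  0.0362] jaw 13.26 down [ 0.0011 -0.0012 -1.    ] w 0.0202 F [-0.5  0.8  5.1]
tool shift cm [-32.97 -11.4   23.82]
```

Emit:
servo_tool(
  targets=[
    [[0,0,0],[0,-3,0],0],
    [[0,0,0],[0,-4,0],0],
    [[0,0,0],[0,-4.2,0],0],
    [[0,0,0],[-3,0,2.2],0],
    [[0,0,0],[-4.5,0,3.2],0],
    [[0,0,0],[-4.5,0,3.2],0],
    [[0,0,0],[-4.5,0,3.3],0],
    [[0,0,0],[-4.5,0,3.3],0],
    [[0,0,0],[-4.5,0,3.3],0],
    [[0,0,0],[-4.5,0,3.2],0],
    [[0,0,0],[-3,0,2.1],0],
    [[0,0,0],[0,0,0],0],
  ],
)

```text
time: 23.65
position: [0.6221, 0.0561, 0.1464]
tool_rot: [0.555, -0.438, 0.437, -0.555]
contact_force: [0.5, -0.1, -0.8]
grip_width: 0.0201
```

Emit:
servo_tool(
  targets=[
    [[0,0,0],[0,0,0],0],
    [[0,0,0],[0,0,0],0],
  ],
)

```text
time: 23.9
position: [0.6216, 0.052, 0.1469]
tool_rot: [0.554, -0.44, 0.439, -0.554]
contact_force: [0.2, 0.3, -0.1]
grip_width: 0.0198
```

Run:
```python
from h import *
go(*T["p22"],.043)
snap("wrist","w6.png")
```

```text
t 23.9 pos [0.6216 0.052  0.1469] jaw 13.17 down [-1.e-03 -2.e-04 -1.e+00] w 0.0198 F [ 0.2  0.3 -0.1]
tool shift cm [-0.03 10.39  0.14]
```

View pics/w6.png

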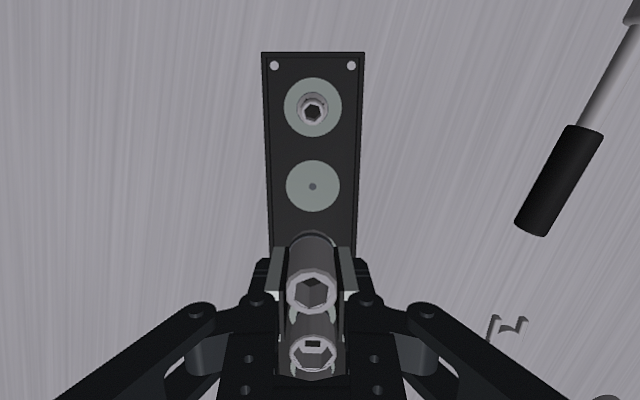

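The 22 is held upright over the first free seat (dot at 313,187), with the small end standing at (313,108).

Emit:
servo_tool(
  targets=[
    [[0,0,0],[0,3,0.1],0],
    [[0,0,0],[0,4,0],0],
    [[0,0,0],[0,2,0],0],
    [[0,0,0],[0,0.7,0],0],
    [[0,0,0],[0,0.2,0],0],
    [[0,0,0],[0,0,0],0],
    [[0,0,0],[0,0,0],0],
  ],
)

```text
time: 24.82
position: [0.6241, 0.0535, 0.0497]
tool_rot: [-0.554, 0.438, -0.44, 0.555]
contact_force: [0.8, -0.3, -0.2]
grip_width: 0.0202
```

Run:
```python
from h import *
go(*T["p22"],.042)
```

```text
t 24.82 pos [0.6241 0.0535 0.0497] jaw 13.27 down [ 2.5e-03 -1.0e-04 -1.0e+00] w 0.0202 F [ 0.8 -0.3 -0.2]
tool shift cm [ 0.06  0.77 -0.15]
```

Emit:
servo_tool(
  targets=[
    [[0,0,0],[0,0.3,-0.05],0],
    [[0,0,0],[0,0.2,0],0],
    [[0,0,0],[0,0.15,0],0],
    [[0,0,0],[0,0.1,0],0],
    [[0,0,0],[0,0,0],0],
  ],
)

```text
time: 25.45
position: [0.6225, 0.0535, 0.0422]
tool_rot: [0.555, -0.439, 0.439, -0.554]
contact_force: [-4.1, 0.8, 8.4]
grip_width: 0.0198
```

Seated. I'll release, lift, then back off toward the left side (robot +y) so the top camera has a clear view.

Emit:
servo_tool(
  targets=[
    [[0,0,0],[0,0,0],50],
    [[0,0,0],[0,0,0],80],
    [[0,0,0],[0,0,0],80],
    [[0,0,0],[0,-2,0],80],
    [[0,0,0],[0,-4,0],80],
    [[0,0,0],[0,-5,0],100],
    [[0,0,0],[0,-4,0],100],
    [[0,0,0],[-4,0,-1],100],
    [[0,0,0],[-5,0,-1.5],100],
    [[0,0,0],[-5,0,-2],100],
    [[0,0,0],[-5,0,-2],100],
    [[0,0,0],[-5,0,-2],100],
  ],
)

```text
time: 26.95
position: [0.4841, 0.269, 0.1926]
tool_rot: [-0.554, 0.439, -0.439, 0.555]
contact_force: [0.8, 0.4, 0.5]
grip_width: 0.0855
```

Emit:
servo_tool(
  targets=[
    [[0,0,0],[-5,0,-2],100],
    [[0,0,0],[-5,0,-2],100],
    [[0,0,0],[-5,0,-2],100],
    [[0,0,0],[-4,0,-2],100],
    [[0,0,0],[0,0,0],100],
  ],
)

```text
time: 27.58
position: [0.3614, 0.4365, 0.1923]
tool_rot: [-0.555, 0.438, -0.437, 0.556]
contact_force: [1.2, -0.6, -0.6]
grip_width: 0.0854
```

Run:
```python
from h import *
go(*T["p22"],.2)
a=snap("top");b=snap("side")
A=cv2.resize(a["im"][125:210,240:420],None,fx=4.4,fy=3.5,interpolation=cv2.INTER_CUBIC)
B=cv2.resize(b["im"][135:255,240:420],None,fx=4.4,fy=2.4,interpolation=cv2.INTER_CUBIC)
cv2.imwrite("pics/f.png",np.vstack([A,B])[:600])
```

```text
t 27.57 pos [0.3614 0.4365 0.1923] jaw 13.55 down [ 0.0011  0.0018 -1.    ] w 0.0854 F [ 1.2 -0.6 -0.6]
tool shift cm [43.44 -0.81 16.42]
```

View pics/f.png

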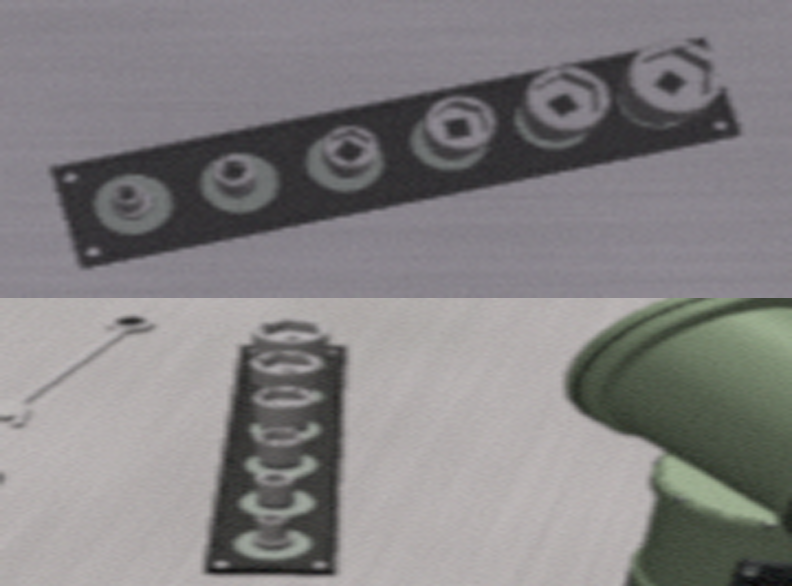

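All six stand upright in size order. A quick check of the rim positions before I hand in.

Run:
```python
from h import *
a=snap("top")
for n,(x,y),h in(("p22",(235,170),.044),("p29",(350,148),.046),("p37",(459,126),.052),("p44",(567,100),.056)):
    p=ray(a,[((x+.5)/4.4-.5+240,(y+.5)/3.5-.5+125)],h)[0];print(n,((p[:2]-T[n])*1000).round(1),"mm")
robot.sign_off()
```

```text
p22 [-0.1  0.6] mm
p29 [-0.4 -1.7] mm
p37 [-2.2 -1.3] mm
p44 [-1.1 -0.1] mm
the job is handed in; nothing more can be done
```

The four loose sockets are back on the tray in size order. From the smallest end, the 22, 29, 37 and 44 mm sockets stand on the first to fourth free seats, and I've handed the job in.

- **Centring:** in the last top view, each socket's rim, marked by eye in the picture, came out within about 3 mm of its seat's centre (limit 12 mm).
- **Upright:** all four look mouth up and upright in the last top and side views. I judged this by eye and did not measure the tilt.
- **End sockets:** the smallest and largest show no visible shift from the first pictures. I did not measure their positions.
- **Time and forces:** the arm was clear of everything at about 27.6 s of the 96 s allowed. The largest contact force I read was under 10 N, though readings came only at the end of each move.
- **Disagreements:** the 22 mm socket was about 3 mm from my first estimate in the wrist view, and I corrected for that before gripping it. The gripper width read about 2 mm less than each socket's diameter, and position readings varied by 1–2 mm between moves. No check failed.

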